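Jack a nest plate off its locating pins and lay it on the job pad

ROBOT

A 6-joint arm with a two-finger parallel gripper is mounted at the origin on a cart in front of the work surface, level with it; the furniture and walls round the work are solid. World frame = base frame: x ahead of the robot, y to its left, z up, the work surface at z = 0. Lengths are in m, angles in degrees, forces in N, time in s.
With the tool pointing down it reaches from about 0.325 to 0.9 m from the base axis. Payload 6.1 kg.
Tool frame: the origin (TCP) lies between the finger pads; the fingertips stand 25 mm ahead of it and the grasp point (between the pads) lies 6 mm ahead of it; z points along the fingers, y is the line along which they close (so a half turn about z gives the same grasp; the last joint's range is limited). The gripper opens to 85 mm and grips with 20 to 120 N. Pads are 22 mm wide; open, the fingers measure 114 mm over their backs; the gripper's body (76 mm by 85 mm) begins 54 mm behind the grasp point. The pads swing forward as they close: fully open they stand 13 mm farther back than shut.
Start: joints at [-79.36, 12.628, 87.462, -0, 79.91, -7.225], TCP at [0.192, -0.595, 0.256] pointing down, gripper open.
Joint ranges: [-170.65, 170.65], [-52.31, 119.04], [5.05, 147.46], [-71.25, 251.25], [11.57, 151.72], [-153.62, 153.62]. Speed limits (degrees/s): [147.25, 147.25, 172.46, 180, 180, 180].

INTERFACE

Orientations are given as a 3x3 rotation matrix whose columns are the frame's x, y, z axes.
In Python, from station import manip gives the robot as it stands.
- The arm moves only by the tool move_arm, never from a script. Its argument "moves" is a list of rows, each an object with "gripper": the opening, from 0 (shut) to 1 (fully open); "xyz": the shift along the world's x, y, z in mm, a list of three; "twist": the turn, a rotation vector about the world's x, y, z in degrees, a list of three. In form: [{"gripper": gripper, "xyz": [dx, dy, dz], "twist": [ax, ay, az]}, ...]. A call has 1 to 8 rows; each row shifts and turns the commanded pose from where the row before left it; what a row does not reach is not made up. A row lasts 1/12 s, in which the tool goes at most 41.7 mm and 7.16 degrees, less where a joint would pass 70% of its speed; a pose out of reach is approached as far as the arm can. A call with a gripper value outside its range is refused whole. The fingers move at their own pace and stop on an object; "force" is the grip in N (left out, the last holds). Time passes only in rows, so rows that do not move let the fingers close. It gives the time, the measured TCP pose, the force, the opening and the grip force at its end, in the units of the state.
- manip.read_state(): the state, without advancing time (a new reading comes with each control period).
- manip.grab_frame(name): name is "scene" or "top"; returns a dict with "image" (480x640x3 uint8, blue, green, red), "mtx" (3x3 intrinsics, pixels), "eye" and "rotation" of the camera in the world. Camera axes: x right, y up, looking along -z (the intrinsics and any distortion apply to the point x, -y, -z); pixel columns grow to the right and rows downward; lengths in m; the calibration is good to about 2 mm. A picture is of the moment at which its call begins. There is no depth.
- manip.close_job(): hands the job in; it is judged then, once.
Trained networks look in a picture, given as the dict that the camera call returned (one of the last four; its "shot" number tells which), for a name from the list of things; names that differ only in an ending like _2 or _b are one class to them, and where a whole thing is asked for, a point or a joint stands for the part that bears it (a point fixed in the world has none). Each returns a list of dicts, best first, with "confidence" (0 to 1); they miss things now and then, are a little off and sometimes report something else, mostly with a low value. They report only what shows in the picture. A call takes as long as a camera call.
- manip.find_in(picture, label): "uv" ([column, row] in pixels, amid what is visible of it).
- manip.silhouettes(picture, label): "region" (480x640 bool, what is visible of it) and "uv" ([column, row] in pixels, amid what is visible of it).
- manip.spot_point(picture, label): "uv" ([column, row] in pixels: a listed point, or the origin of a listed thing).
The state is a dict: "clock": time; "joint_pos": joint angles; "joint_vel": joint speeds; "effort": joint torques, N m; "eef_pos": TCP position; "orientation": TCP orientation; "contact_force": force on the tool from outside, world axes, zero at the start; "wrist_torque": the same for the moment, N m; "finger_gap": opening from 0.0 (shut) to 1.0 (fully open); "gripper_force": force on a finger pad.
Only numpy, scipy, OpenCV 4.12 (cv2) and the standard library are available. Lean on these libraries where they do the work, as an engineer would, in place of code of your own. Each camera call takes 0.05 s, during which the arm holds its last target. There are 200 camera calls.

TASK

The aluminium nest plate sits sunk in its fixture on two locating pins. Raise it straight up with the fixture's two lift levers, gently pressing the near and the far lever down by turns, a few millimetres at a time, so that the plate stays nearly level and does not cock and bind on the pins, until both levers are fully down on their stops. Then take the raised plate by its long sides, lift it straight off the pins and lay it gently, flat, in the middle of the job pad, leaving the other things where they stand.

Things in the scene. Friction and masses are not known exactly. Their poses are not given: they have to be found in the camera images.
- lift_fixture: Fixed dark steel fixture, base 190 x 84 x 6 mm. Origin: centre of its underside; x along its length (far lever at +x, near at -x), z up. Two 8 mm pins at x = +/-30, y = 0, tips 44 mm up. The plate sits on bosses 16 mm up, between side rails (92 mm long, 7 thick, at y = +/-31.5) that reach 45 mm up, 1 mm above the seated plate: it can be gripped only once raised.
- nest_plate: Loose aluminium plate 104 x 50 x 28 mm, 0.36 to 0.59 kg; two through holes at x = +/-30 fit the pins with 0.8 mm play. Origin: centre of its underside; x along its length, z up; seated, its axes match the fixture's. Tilted lengthwise it starts to bind at about 0.05 rad, jams by 0.08. Both levers down raise it 17 mm: top 61 mm above the fixture's origin, 16 mm above the rails, pins still 11 mm in.
- near_lever (a joint): Near lift lever (rad): 0 = bar up, 0.52 = fully down on its stop. Steel rocker pivoted 80 mm from the fixture's centre, 24 mm up; pressing its outer black bar down lifts a toe under the plate, 43 mm from the centre. The toe meets the seated plate at about 0.08 and then raises that end 3.8 mm per 0.1 rad. It stays where left; pressing takes 3 to 12 N while the plate runs free.
- far_lever (a joint): The same for the far lift lever, on the fixture's +x end. It lies in a gap 0.26 m wide between the fixed bath (a metal box on the right, lid 135 mm high, x from 0.51 on) and tall binders on the left (x from 0.50 on); a parts cabinet 0.3 m high stands at the far right (y below -0.30, x from 0.52 on). A wide gripper best presses with its broad side along the fixture.
- near_lever_bar (a point): Top of the middle of the near lever's black cross bar (10 mm thick, 44 mm long across the fixture): press here straight down. At 0 it is 45 mm above the fixture's origin and 116 mm from its centre; it sinks 20 mm in all (3.9 mm per 0.1 rad) and drifts 3 mm outwards.
- far_lever_bar (a point): The same for the far lever, on the +x end.
- bench_pad: Fixed flat job pad (paper pad, 149 x 107 mm, 9 mm high), lying on the cupboard top with its long side roughly left to right. Origin: centre of its underside; x along its long side. It lies in front of the bath: carry the plate over or round that.
- parts_tin: Bystander: small round parts tin, 39 mm wide, 22 mm high. Origin: centre of its underside.
- eye_loupe: Bystander: black flared eye loupe, 36 mm wide, 39 mm high, standing. Origin: centre of its underside.
- brass_ring: Bystander: brass ring, 30 mm wide, 19 mm high, lying flat. Origin: centre of its underside.

How it is judged:
By the outcome, as a careful person would: the job done as asked, in the order asked, and still so for the second after the job is handed in, with the robot touching nothing.
It also fails if it takes over 72 s, if anything falls off the work surface, if the arm or the gripper's body presses on something with over 40 N, if the wrist force passes 120 N, or if a joint passes its speed limit or range.

## Working session

There is one attempt and no reset: what is moved stays moved. The work goes in short steps, Python scripts to look and compute and a tool call to move; the robot and the scene stay as the last step left them, time stands still between calls to the robot, and variables do not carry over. Pictures are saved under pics/ and viewed, at most 10 in all, crops included, and the job is handed in when it is done.

Besides the shell and the picture viewer there is one more tool, called in YAML: its name, and indented under it one key for each argument. move_arm: Moves the arm, as the interface text tells. Its arguments: {"type":"object","properties":{"moves":{"type":"array"},"force":{"type":"number"}},"required":["moves"]}

```bash
mkdir -p pics
cat > h.py <<'E'
import numpy as np, cv2
from station import manip
def ray(p,uv):
    K=np.array(p["mtx"]);R=np.array(p["rotation"]);x=np.linalg.solve(K,[uv[0],uv[1],1.])
    return np.array(p["eye"]),R@np.array([x[0],-x[1],-x[2]])
def onz(p,uv,z):
    e,d=ray(p,uv);return e+d*(z-e[2])/d[2]
def proj(p,X):
    K=np.array(p["mtx"]);R=np.array(p["rotation"]);c=R.T@(np.array(X)-np.array(p["eye"]));v=K@np.array([c[0],-c[1],-c[2]]);return v[:2]/v[2]
def tri(a,ua,b,ub):
    e1,d1=ray(a,ua);e2,d2=ray(b,ub);A=np.stack([d1,-d2],1);s=np.linalg.lstsq(A,e2-e1,rcond=None)[0]
    P=e1+d1*s[0];Q=e2+d2*s[1];return (P+Q)/2,np.linalg.norm(P-Q)
E
cat > a.py <<'E'
from h import *
np.set_printoptions(precision=4,suppress=True)
P={n:manip.grab_frame(n) for n in("scene","top")}
for n,p in P.items(): cv2.imwrite(f"pics/{n}0.png",p["image"]);print(n,p["eye"],p.get("dist"),p.keys())
for l in["lift_fixture","nest_plate","near_lever_bar","far_lever_bar","bench_pad","parts_tin","eye_loupe","brass_ring"]:
    r={}
    for n,p in P.items():
        q=manip.spot_point(p,l);r[n]=q[0]["uv"] if q else None
        print(l,n,[(np.round(x["uv"],1),round(x["confidence"],2)) for x in q[:2]])
    if all(v is not None for v in r.values()):print("  tri",*tri(P["scene"],r["scene"],P["top"],r["top"]))
print(manip.read_state())
E
python3 a.py
```

```text
scene [-0.1545  0.845   0.7225] None dict_keys(['image', 'mtx', 'eye', 'rotation', 'shot'])
top [ 0.4914 -0.0632  1.1156] None dict_keys(['image', 'mtx', 'eye', 'rotation', 'shot'])
lift_fixture scene [(array([245.4, 311.2]), 0.63), (array([263.4, 354.6]), 0.4)]
lift_fixture top [(array([194.2, 238.7]), 0.58)]
  tri [ 0.5678  0.1737 -0.0085] 7.0032476924057e-05
nest_plate scene [(array([243.9, 302.4]), 0.82)]
nest_plate top [(array([195.6, 237.1]), 0.71)]
  tri [0.572  0.1685 0.0106] 0.005291941538522095
near_lever_bar scene [(array([287.8, 306.2]), 0.49)]
near_lever_bar top [(array([197.2, 293.8]), 0.7)]
  tri [0.453  0.1542 0.0456] 0.005869101798645633
far_lever_bar scene [(array([244.8, 300.6]), 0.71)]
far_lever_bar top [(array([186.7, 178.8]), 0.55)]
  tri [ 0.6545  0.1612 -0.0085] 0.10725604477616228
bench_pad scene [(array([383.3, 253.3]), 0.62)]
bench_pad top [(array([388.4, 296.6]), 0.93)]
  tri [ 0.4546 -0.2481 -0.0127] 0.013752564054207876
parts_tin scene [(array([261.1, 354.5]), 0.75)]
parts_tin top [(array([144.5, 299.3]), 0.52)]
  tri [0.4333 0.27   0.0041] 0.006176594886563019
eye_loupe scene []
eye_loupe top [(array([470.5, 304.2]), 0.78)]
brass_ring scene [(array([340.4, 289.7]), 0.52)]
brass_ring top [(array([281. , 299.3]), 0.39)]
  tri [ 0.4404 -0.0178 -0.0004] 0.0011124140499905188
{'clock': 0.9, 'joint_pos': array([-79.3602,  12.6257,  87.4609,  -0.0005,  79.911 ,  -7.2242]), 'joint_vel': array([-0.0464,  0.0633, -0.0626, -0.0935,  0.0695, -0.1193]), 'effort': array([  0.0009, -49.6838, -38.9735,  -0.    ,   0.0007,  -0.    ]), 'eef_pos': array([ 0.1917, -0.5949,  0.2563]), 'orientation': array([[ 0.9518,  0.3068,  0.    ],
       [ 0.3068, -0.9518, -0.    ],
       [-0.    ,  0.    , -1.    ]]), 'contact_force': array([-0.8404,  0.284 ,  0.1217]), 'wrist_torque': array([0.0123, 0.0033, 0.0358]), 'gripper_force': 0.0, 'finger_gap': 0.998246524046639}
```

View pics/scene0.png

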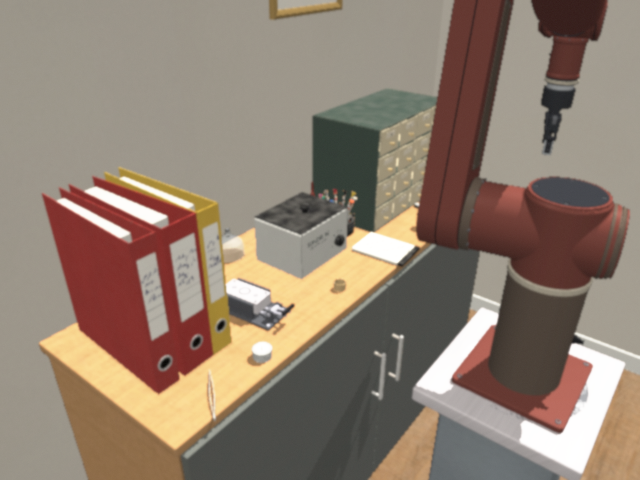

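View pics/top0.png

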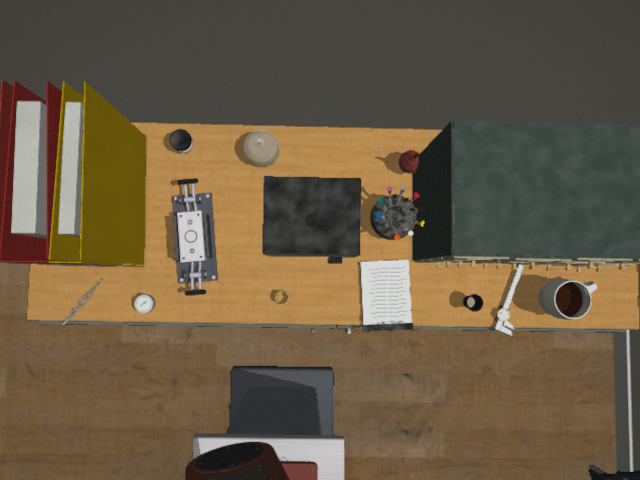

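The scene view shows the fixture at about (255,300) and the pad at (385,247). The top view shows the fixture at (195,237), the near bar at (196,292), the far bar at (188,181) and the pad at (386,294), with its long side along world x. I'll crop the top view for precision.

```bash
cat > b.py <<'E'
from h import *
im=cv2.imread("pics/top0.png")
a=cv2.resize(im[172:302,150:240],None,fx=4.4,fy=4.4,interpolation=cv2.INTER_CUBIC)
b=cv2.resize(im[250:340,345:425],None,fx=4.4,fy=4.4,interpolation=cv2.INTER_CUBIC)
c=np.zeros((600,800,3),np.uint8);c[:572,:396]=a[:572,:396];c[:396,400:752]=b[:396,:352]
cv2.imwrite("pics/crop0.png",c)
p=manip.grab_frame("top")
print(p["mtx"],p["rotation"])
for l in["lift_fixture","nest_plate","near_lever","far_lever","bench_pad"]:
    for s in manip.silhouettes(p,l)[:1]:
        m=np.array(s["region"]).astype(np.uint8);cs=cv2.findContours(m,0,2)[0];c=max(cs,key=cv2.contourArea)
        r=cv2.minAreaRect(c);print(l,round(s["confidence"],2),m.sum(),r)
        z={"nest_plate":.044,"bench_pad":.009,"lift_fixture":.006}.get(l,.045)
        print(np.array([onz(p,q,z) for q in cv2.boxPoints(r)]).round(4).tolist(),onz(p,r[0],z))
E
python3 b.py
```

```text
[[515.14678074   0.         313.8183585 ]
 [  0.         515.14678074 238.20514775]
 [  0.           0.           1.        ]] [[ 0.01654627  0.99720316 -0.07288404]
 [-0.99961783  0.01811269  0.02088365]
 [ 0.02214537  0.07251064  0.99712175]]
lift_fixture 0.97 2507 ((193.59837341308594, 236.41802978515625), (115.64855194091797, 40.72257995605469), 85.73210906982422)
[[0.6926, 0.2291, 0.006], [0.701, 0.1418, 0.006], [0.4525, 0.1158, 0.006], [0.4447, 0.2018, 0.006]] [0.57169494 0.17206335 0.006     ]
nest_plate 0.36 18 ((279.0, 302.0), (9.838699340820312, 2.683281421661377), 26.56505012512207)
[[0.4383, -0.0056, 0.044], [0.4433, -0.008, 0.044], [0.4345, -0.0263, 0.044], [0.4296, -0.0239, 0.044]] [ 0.43642123 -0.01594309  0.044     ]
near_lever 0.51 288 ((193.85519409179688, 278.7621154785156), (31.88946533203125, 20.01396369934082), 85.2363510131836)
[[0.512, 0.1846, 0.045], [0.5161, 0.1437, 0.045], [0.4509, 0.1362, 0.045], [0.4468, 0.1769, 0.045]] [0.48136619 0.1603439  0.045     ]
far_lever 0.59 79 ((189.5, 200.0), (6.0, 9.0), 90.0)
[[0.6509, 0.1844, 0.045], [0.6513, 0.1657, 0.045], [0.6387, 0.1653, 0.045], [0.6383, 0.1839, 0.045]] [0.64481089 0.17483499 0.045     ]
bench_pad 0.92 3544 ((385.7132263183594, 295.26434326171875), (71.71041870117188, 51.635498046875), 87.1375961303711)
[[0.5254, -0.1825, 0.009], [0.5329, -0.294, 0.009], [0.3801, -0.3021, 0.009], [0.3731, -0.1918, 0.009]] [ 0.4524946  -0.24254162  0.009     ]
```

View pics/crop0.png

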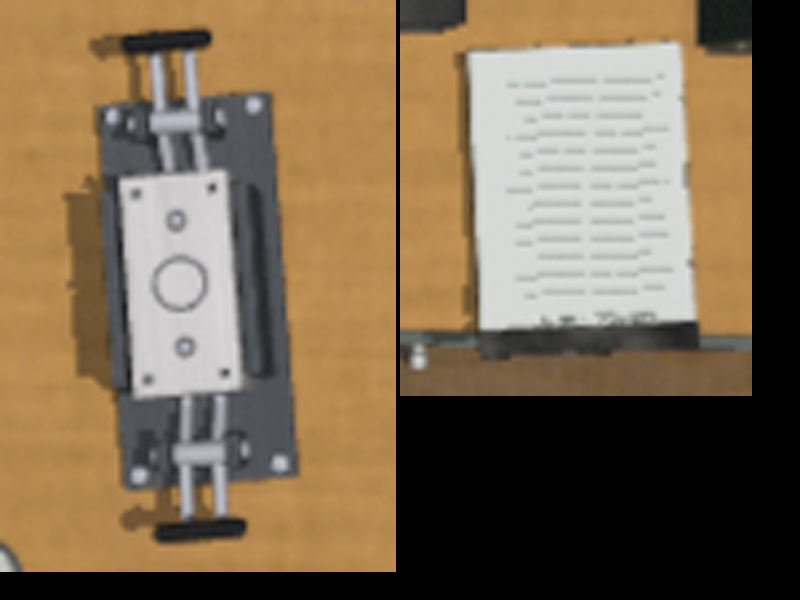

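The crop shows the plate centre at about (181,284), the far bar at (167,41) and the near bar at (200,530). The pad corners are (468,53), (680,43), (698,347) and (482,353), counting the black strip. Next I'll fit the poses.

```bash
cat > c.py <<'E'
from h import *
from scipy.optimize import least_squares
np.set_printoptions(precision=4,suppress=True)
p=manip.grab_frame("top")
cv=lambda u,v,ox=150,oy=172:np.array([ox+(u+.5)/4.4-.5,oy+(v+.5)/4.4-.5])
# fixture model: x along, far +x
M=[(116,0,.043,167,41),(-116,0,.043,200,530),(52,25,.044,119,178),(52,-25,.044,226,171),(-52,-25,.044,243,389),(-52,25,.044,135,398),
(95,42,.006,97,107),(95,-42,.006,270,94),(-95,-42,.006,297,473),(-95,42,.006,124,489),(30,0,.044,176,220),(-30,0,.044,185,347)]
X=np.array([[m[0]/1e3,m[1]/1e3,m[2]] for m in M]);U=np.array([cv(*m[3:]) for m in M])
def T(q,X):
    c,s=np.cos(q[2]),np.sin(q[2]);return np.c_[q[0]+c*X[:,0]-s*X[:,1],q[1]+s*X[:,0]+c*X[:,1],X[:,2]]
f=lambda q,X,U:np.concatenate([proj(p,y)-u for y,u in zip(T(q,X),U)])
r=least_squares(f,[.57,.165,0],args=(X,U));print("fixture",r.x,np.rad2deg(r.x[2]));print(r.fun.reshape(-1,2).round(1).tolist())
print("bars",T(r.x,np.array([[.116,0,.045],[-.116,0,.045],[.1175,0,.03],[-.1175,0,.03]])))
N=[(74.5,53.5,468,53),(74.5,-53.5,680,43),(-74.5,-53.5,698,347),(-74.5,53.5,482,353)]
X=np.array([[a/1e3,b/1e3,.009] for a,b,_,_ in N]);U=np.array([cv(u-400,v,345,250) for _,_,u,v in N])
r=least_squares(f,[.45,-.24,0],args=(X,U));print("pad",r.x,np.rad2deg(r.x[2]),r.fun.round(1))
s=manip.grab_frame("scene");q=manip.silhouettes(s,"bench_pad")[0]
print(onz(s,q["uv"],.009),q["confidence"])
E
python3 c.py
```

```text
fixture [0.5696 0.17   0.1029] 5.894550924518544
[[-0.6, 0.1], [-0.3, -0.1], [0.3, 0.2], [0.0, -0.2], [-0.3, -0.0], [0.0, -0.0], [0.3, -0.6], [-0.0, -0.8], [0.2, 0.8], [0.1, 0.6], [0.1, 0.1], [0.1, -0.0]]
bars [[0.685  0.1819 0.045 ]
 [0.4542 0.1581 0.045 ]
 [0.6865 0.182  0.03  ]
 [0.4527 0.1579 0.03  ]]
pad [ 0.4538 -0.2432  0.0573] 3.2823770031355854 [-0.6 -0.7  0.7 -0.5  0.4  0.2 -0.5  1. ]
[ 0.4541 -0.2441  0.009 ] 0.6
```

move_arm:
  moves:
    - {"gripper":0,"xyz":[13,37.5,0],"twist":[0,0,3.9]}
    - {"gripper":0,"xyz":[13,37.5,0],"twist":[0,0,3.9]}
    - {"gripper":0,"xyz":[13,37.5,0],"twist":[0,0,3.9]}
    - {"gripper":0,"xyz":[13,37.5,0],"twist":[0,0,3.9]}
    - {"gripper":0,"xyz":[13,37.5,0],"twist":[0,0,3.9]}
    - {"gripper":0,"xyz":[13,37.5,0],"twist":[0,0,3.9]}
    - {"gripper":0,"xyz":[13,37.5,0],"twist":[0,0,3.9]}
    - {"gripper":0,"xyz":[13,37.5,0],"twist":[0,0,3.9]}

```text
clock: 2.02
eef_pos: [0.2959, -0.2931, 0.2564]
orientation: [[0.653, 0.757, 0.001], [0.757, -0.653, -0.0], [-0.0, 0.001, -1.0]]
contact_force: [1.1, -0.7, -0.8]
finger_gap: -0.001
gripper_force: 0.0
```

move_arm:
  moves:
    - {"gripper":0,"xyz":[13,37.5,0],"twist":[0,0,3.9]}
    - {"gripper":0,"xyz":[13,37.5,0],"twist":[0,0,3.9]}
    - {"gripper":0,"xyz":[13,37.5,0],"twist":[0,0,3.9]}
    - {"gripper":0,"xyz":[13,37.5,0],"twist":[0,0,3.9]}
    - {"gripper":0,"xyz":[13,37.5,0],"twist":[0,0,3.9]}
    - {"gripper":0,"xyz":[13,37.5,0],"twist":[0,0,3.9]}
    - {"gripper":0,"xyz":[13,37.5,0],"twist":[0,0,3.9]}
    - {"gripper":0,"xyz":[13,37.5,0],"twist":[0,0,3.9]}

```text
clock: 2.68
eef_pos: [0.4, 0.0072, 0.2568]
orientation: [[0.166, 0.986, 0.002], [0.986, -0.166, -0.0], [-0.0, 0.002, -1.0]]
contact_force: [0.5, -0.3, 0.7]
finger_gap: -0.002
gripper_force: 0.0
```

move_arm:
  moves:
    - {"gripper":0,"xyz":[9,25,-15],"twist":[0,0,2.6]}
    - {"gripper":0,"xyz":[9,25,-15],"twist":[0,0,2.6]}
    - {"gripper":0,"xyz":[9,25,-15],"twist":[0,0,2.6]}
    - {"gripper":0,"xyz":[9,25,-15],"twist":[0,0,2.6]}
    - {"gripper":0,"xyz":[9,25,-25],"twist":[0,0,2.6]}
    - {"gripper":0,"xyz":[9,26,-25],"twist":[0,0,2.5]}
    - {"gripper":0,"xyz":[0,0,-30],"twist":[0,0,0]}
    - {"gripper":0,"xyz":[0,0,-20],"twist":[0,0,0]}

```text
clock: 3.35
eef_pos: [0.4529, 0.1575, 0.094]
orientation: [[-0.103, 0.995, -0.002], [0.995, 0.103, -0.0], [0.0, -0.002, -1.0]]
contact_force: [-1.1, -0.2, -1.2]
finger_gap: -0.001
gripper_force: 0.0
```

```bash
cat > d.py <<'E'
from h import *
import sys
s=manip.grab_frame("scene");t=manip.grab_frame("top")
a=cv2.resize(s["image"][265:345,195:315],None,fx=3.3,fy=3.3,interpolation=cv2.INTER_CUBIC)
b=cv2.resize(t["image"][165:315,140:250],None,fx=3.6,fy=3.6,interpolation=cv2.INTER_CUBIC)
c=np.zeros((600,800,3),np.uint8);c[:a.shape[0],:a.shape[1]]=a;c[:b.shape[0],400:400+b.shape[1]]=b
cv2.imwrite(sys.argv[1],c)
r=manip.read_state();print(r["clock"],r["eef_pos"],r["contact_force"])
E
python3 d.py pics/d1.png
```

```text
3.45 [0.45043582 0.15604627 0.09253246] [ 0.42645454 -0.18221154 -0.58659007]
```

View pics/d1.png

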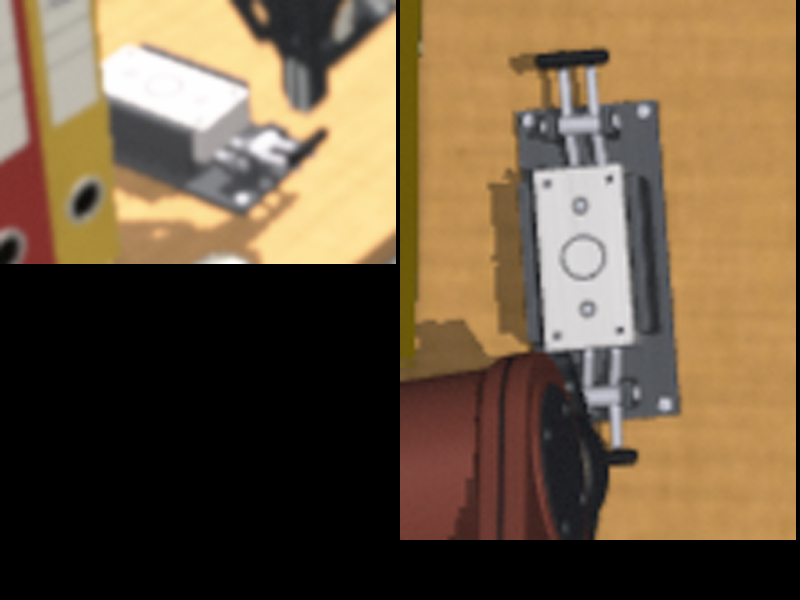

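The left view shows the shut fingertips (300,100) directly above the near bar (305,148). The right view shows the wrist at (500,450), so I'll check its clearance to the binders before going to the far end.

Run:
```python
from h import *
s=manip.grab_frame("scene");t=manip.grab_frame("top")
c=np.hstack([cv2.resize(s["image"],(400,300)),cv2.resize(t["image"],(400,300))]);c=cv2.resize(c,(800,300))
cv2.imwrite("pics/e1.png",c)
r=manip.read_state();print(r["clock"],r["eef_pos"],r["joint_pos"])
```

```text
3.55 [0.4537128  0.15610566 0.09661647] [ 9.55828594e+00  3.27199852e+00  1.16381343e+02 -1.96122176e-04
  6.03842007e+01  3.79772325e+00]
```

View pics/e1.png

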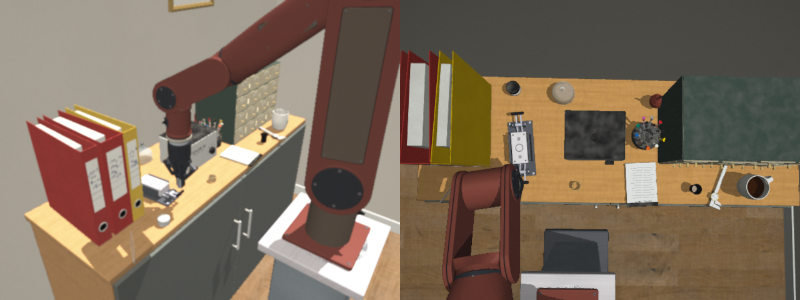

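The wrist rides high at the left of the tool and clears the binders here. Now the near press.

move_arm:
  moves:
    - {"gripper":0,"xyz":[0,1,-12],"twist":[0,0,0]}
    - {"gripper":0,"xyz":[0,0,-7],"twist":[0,0,0]}
    - {"gripper":0,"xyz":[0,0,-2],"twist":[0,0,0]}
    - {"gripper":0,"xyz":[0,0,0],"twist":[0,0,0]}

```text
clock: 3.88
eef_pos: [0.454, 0.1569, 0.0759]
orientation: [[-0.1, 0.995, 0.001], [0.995, 0.1, 0.0], [0.0, 0.001, -1.0]]
contact_force: [-0.2, -0.4, -0.7]
finger_gap: 0.0
gripper_force: 0.0
```

move_arm:
  moves:
    - {"gripper":0,"xyz":[0,0,-1.5],"twist":[0,0,0]}
    - {"gripper":0,"xyz":[0,0,-1.5],"twist":[0,0,0]}
    - {"gripper":0,"xyz":[0,0,0],"twist":[0,0,0]}

```text
clock: 4.13
eef_pos: [0.4539, 0.1571, 0.0726]
orientation: [[-0.1, 0.995, 0.001], [0.995, 0.1, 0.0], [0.0, 0.001, -1.0]]
contact_force: [0.8, -0.9, -0.3]
finger_gap: -0.001
gripper_force: 0.0
```

move_arm:
  moves:
    - {"gripper":0,"xyz":[0,0,-1.5],"twist":[0,0,0]}
    - {"gripper":0,"xyz":[0,0,-1.5],"twist":[0,0,0]}
    - {"gripper":0,"xyz":[0,0,0],"twist":[0,0,0]}

```text
clock: 4.38
eef_pos: [0.4535, 0.1571, 0.069]
orientation: [[-0.101, 0.995, -0.0], [0.995, 0.101, -0.0], [-0.0, -0.0, -1.0]]
contact_force: [-0.1, -0.4, -0.9]
finger_gap: -0.0
gripper_force: 0.0
```

move_arm:
  moves:
    - {"gripper":0,"xyz":[0,0,-1],"twist":[0,0,0]}
    - {"gripper":0,"xyz":[0,0,-1],"twist":[0,0,0]}
    - {"gripper":0,"xyz":[0,0,0],"twist":[0,0,0]}

```text
clock: 4.63
eef_pos: [0.4531, 0.1571, 0.0672]
orientation: [[-0.101, 0.995, -0.002], [0.995, 0.101, -0.0], [-0.0, -0.002, -1.0]]
contact_force: [-3.3, -0.0, 4.3]
finger_gap: -0.005
gripper_force: 1.8
```

move_arm:
  moves:
    - {"gripper":0,"xyz":[0,0,-1],"twist":[0,0,0]}
    - {"gripper":0,"xyz":[0,0,-1],"twist":[0,0,0]}
    - {"gripper":0,"xyz":[0,0,0],"twist":[0,0,0]}

```text
clock: 4.88
eef_pos: [0.4525, 0.1571, 0.0652]
orientation: [[-0.101, 0.995, -0.003], [0.995, 0.101, -0.0], [-0.0, -0.003, -1.0]]
contact_force: [-5.6, -0.9, 6.9]
finger_gap: 0.003
gripper_force: 3.7
```

move_arm:
  moves:
    - {"gripper":0,"xyz":[-0.5,0,-1],"twist":[0,0,0]}
    - {"gripper":0,"xyz":[-0.5,0,-1],"twist":[0,0,0]}
    - {"gripper":0,"xyz":[0,0,0],"twist":[0,0,0]}

```text
clock: 5.13
eef_pos: [0.4521, 0.157, 0.0638]
orientation: [[-0.101, 0.995, -0.002], [0.995, 0.101, -0.001], [-0.0, -0.002, -1.0]]
contact_force: [-7.2, -1.7, 12.4]
finger_gap: -0.002
gripper_force: 5.7
```

move_arm:
  moves:
    - {"gripper":0,"xyz":[0.5,0,16],"twist":[0,0,0]}
    - {"gripper":0,"xyz":[0.5,0,30],"twist":[0,0,0]}
    - {"gripper":0,"xyz":[38.5,4.2,0],"twist":[0,0,0]}
    - {"gripper":0,"xyz":[38.5,4.2,0],"twist":[0,0,0]}
    - {"gripper":0,"xyz":[38.5,4.2,0],"twist":[0,0,0]}
    - {"gripper":0,"xyz":[38.5,4.2,0],"twist":[0,0,0]}
    - {"gripper":0,"xyz":[38.5,4.2,0],"twist":[0,0,0]}
    - {"gripper":0,"xyz":[38.5,4,0],"twist":[0,0,0]}

```text
clock: 5.8
eef_pos: [0.6866, 0.1823, 0.1089]
orientation: [[-0.1, 0.995, 0.001], [0.995, 0.1, 0.0], [0.0, 0.001, -1.0]]
contact_force: [-0.8, -0.3, 0.6]
finger_gap: 0.003
gripper_force: 0.0
```

move_arm:
  moves:
    - {"gripper":0,"xyz":[0,0,-20],"twist":[0,0,0]}
    - {"gripper":0,"xyz":[0,0,-14],"twist":[0,0,0]}
    - {"gripper":0,"xyz":[0,0,0],"twist":[0,0,0]}

```text
clock: 6.05
eef_pos: [0.6812, 0.1816, 0.0695]
orientation: [[-0.1, 0.995, -0.009], [0.995, 0.1, -0.001], [-0.0, -0.009, -1.0]]
contact_force: [-1.0, 0.3, -1.7]
finger_gap: 0.0
gripper_force: 0.0
```

```bash
python3 d.py pics/d2.png
```

```text
6.15 [0.68221806 0.18194615 0.07308818] [-0.8013897   1.11451586  0.31008151]
```

View pics/d2.png

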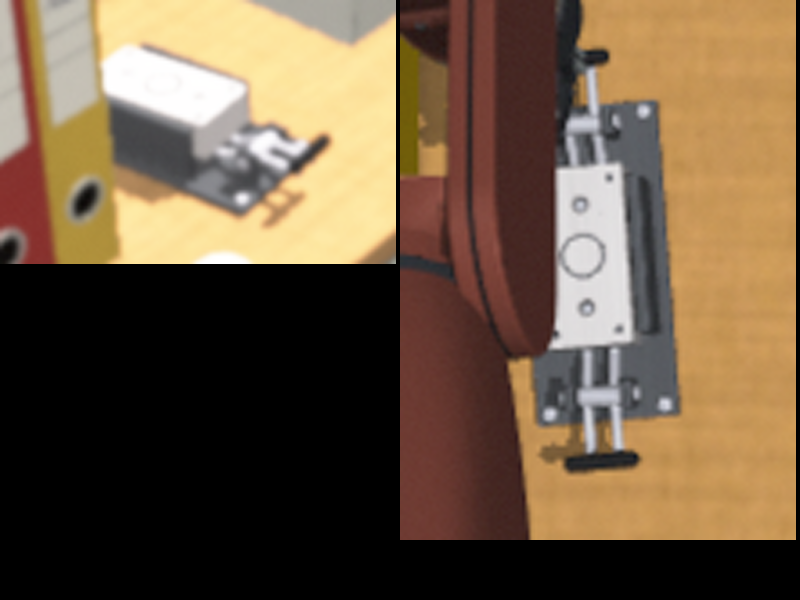

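The picture shows the near lever slightly pressed and the plate seated. The tool is over the far bar (570,60), with the wrist clear of the binders.

move_arm:
  moves:
    - {"gripper":0,"xyz":[2,0,-1],"twist":[0,0,0]}
    - {"gripper":0,"xyz":[0,0,-1.5],"twist":[0,0,0]}
    - {"gripper":0,"xyz":[0,0,-1.5],"twist":[0,0,0]}
    - {"gripper":0,"xyz":[0,0,-1.5],"twist":[0,0,0]}
    - {"gripper":0,"xyz":[0,0,0],"twist":[0,0,0]}

```text
clock: 6.57
eef_pos: [0.6866, 0.1821, 0.0701]
orientation: [[-0.1, 0.995, 0.0], [0.995, 0.1, 0.0], [0.0, 0.0, -1.0]]
contact_force: [0.2, 0.1, -0.0]
finger_gap: 0.001
gripper_force: 0.0
```

move_arm:
  moves:
    - {"gripper":0,"xyz":[0.3,0,-1],"twist":[0,0,0]}
    - {"gripper":0,"xyz":[0,0,-1],"twist":[0,0,0]}
    - {"gripper":0,"xyz":[0,0,0],"twist":[0,0,0]}

```text
clock: 6.82
eef_pos: [0.6872, 0.1822, 0.068]
orientation: [[-0.1, 0.995, 0.001], [0.995, 0.1, 0.0], [0.0, 0.001, -1.0]]
contact_force: [-0.1, 0.3, 1.0]
finger_gap: 0.003
gripper_force: 0.2
```

move_arm:
  moves:
    - {"gripper":0,"xyz":[0.3,0,-1],"twist":[0,0,0]}
    - {"gripper":0,"xyz":[0,0,-1],"twist":[0,0,0]}
    - {"gripper":0,"xyz":[0,0,0],"twist":[0,0,0]}

```text
clock: 7.07
eef_pos: [0.6879, 0.1823, 0.0666]
orientation: [[-0.101, 0.995, 0.001], [0.995, 0.101, 0.0], [0.0, 0.001, -1.0]]
contact_force: [-0.3, 0.2, 4.2]
finger_gap: -0.001
gripper_force: 1.9
```

move_arm:
  moves:
    - {"gripper":0,"xyz":[0.2,0,-1],"twist":[0,0,0]}
    - {"gripper":0,"xyz":[0.2,0,-1],"twist":[0,0,0]}
    - {"gripper":0,"xyz":[0.2,0,-1],"twist":[0,0,0]}
    - {"gripper":0,"xyz":[0,0,0],"twist":[0,0,0]}

```text
clock: 7.4
eef_pos: [0.689, 0.1824, 0.0639]
orientation: [[-0.1, 0.995, 0.002], [0.995, 0.1, 0.0], [0.0, 0.002, -1.0]]
contact_force: [-0.4, 0.0, 4.3]
finger_gap: -0.001
gripper_force: 2.3
```

move_arm:
  moves:
    - {"gripper":0,"xyz":[0.2,0,-1],"twist":[0,0,0]}
    - {"gripper":0,"xyz":[0.2,0,-1],"twist":[0,0,0]}
    - {"gripper":0,"xyz":[0,0,0],"twist":[0,0,0]}

```text
clock: 7.65
eef_pos: [0.6895, 0.1824, 0.0625]
orientation: [[-0.1, 0.995, 0.003], [0.995, 0.1, 0.0], [0.0, 0.003, -1.0]]
contact_force: [-1.5, -0.2, 7.3]
finger_gap: 0.003
gripper_force: 3.7
```

move_arm:
  moves:
    - {"gripper":0,"xyz":[0.2,0,-1],"twist":[0,0,0]}
    - {"gripper":0,"xyz":[0,0,0],"twist":[0,0,0]}

```text
clock: 7.82
eef_pos: [0.6898, 0.1824, 0.0618]
orientation: [[-0.1, 0.995, 0.003], [0.995, 0.1, 0.001], [0.0, 0.003, -1.0]]
contact_force: [-1.5, 0.1, 8.1]
finger_gap: 0.001
gripper_force: 4.3
```

move_arm:
  moves:
    - {"gripper":0,"xyz":[0,0,17],"twist":[0,0,0]}
    - {"gripper":0,"xyz":[0,0,30],"twist":[0,0,0]}
    - {"gripper":0,"xyz":[-39,-4.2,0],"twist":[0,0,0]}
    - {"gripper":0,"xyz":[-39,-4.2,0],"twist":[0,0,0]}
    - {"gripper":0,"xyz":[-39,-4.2,0],"twist":[0,0,0]}
    - {"gripper":0,"xyz":[-39,-4.2,0],"twist":[0,0,0]}
    - {"gripper":0,"xyz":[-39,-4.2,0],"twist":[0,0,0]}
    - {"gripper":0,"xyz":[-41,-4,0],"twist":[0,0,0]}

```text
clock: 8.48
eef_pos: [0.4506, 0.1568, 0.1063]
orientation: [[-0.1, 0.995, -0.0], [0.995, 0.1, -0.0], [-0.0, -0.0, -1.0]]
contact_force: [-0.1, 0.4, 1.2]
finger_gap: 0.004
gripper_force: 0.0
```

move_arm:
  moves:
    - {"gripper":0,"xyz":[0,0,-20],"twist":[0,0,0]}
    - {"gripper":0,"xyz":[0,0,-18],"twist":[0,0,0]}
    - {"gripper":0,"xyz":[0,0,0],"twist":[0,0,0]}

```text
clock: 8.73
eef_pos: [0.4494, 0.1567, 0.0662]
orientation: [[-0.101, 0.995, -0.004], [0.995, 0.101, -0.001], [-0.0, -0.004, -1.0]]
contact_force: [-1.4, 0.2, -1.6]
finger_gap: -0.004
gripper_force: 0.0
```

move_arm:
  moves:
    - {"gripper":0,"xyz":[1.5,0,-1.5],"twist":[0,0,0]}
    - {"gripper":0,"xyz":[0,0,-1.5],"twist":[0,0,0]}
    - {"gripper":0,"xyz":[0,0,-1],"twist":[0,0,0]}
    - {"gripper":0,"xyz":[0,0,0],"twist":[0,0,0]}

```text
clock: 9.07
eef_pos: [0.4548, 0.1572, 0.0651]
orientation: [[-0.1, 0.995, 0.001], [0.995, 0.1, 0.0], [0.0, 0.001, -1.0]]
contact_force: [1.1, 0.1, 0.4]
finger_gap: 0.001
gripper_force: 0.0
```

move_arm:
  moves:
    - {"gripper":0,"xyz":[-0.3,0,-1],"twist":[0,0,0]}
    - {"gripper":0,"xyz":[-0.3,0,-1],"twist":[0,0,0]}
    - {"gripper":0,"xyz":[-0.3,0,-1],"twist":[0,0,0]}
    - {"gripper":0,"xyz":[0,0,0],"twist":[0,0,0]}

```text
clock: 9.4
eef_pos: [0.4539, 0.1572, 0.0626]
orientation: [[-0.1, 0.995, 0.001], [0.995, 0.1, 0.0], [-0.0, 0.001, -1.0]]
contact_force: [-0.6, -0.1, 3.7]
finger_gap: -0.003
gripper_force: 2.0
```

move_arm:
  moves:
    - {"gripper":0,"xyz":[-0.4,0,-1],"twist":[0,0,0]}
    - {"gripper":0,"xyz":[-0.4,0,-1],"twist":[0,0,0]}
    - {"gripper":0,"xyz":[-0.3,0,-1],"twist":[0,0,0]}
    - {"gripper":0,"xyz":[0,0,0],"twist":[0,0,0]}

```text
clock: 9.73
eef_pos: [0.4531, 0.1572, 0.0598]
orientation: [[-0.101, 0.995, 0.002], [0.995, 0.101, -0.0], [-0.0, 0.002, -1.0]]
contact_force: [-0.4, -0.6, 5.9]
finger_gap: 0.001
gripper_force: 2.8
```

move_arm:
  moves:
    - {"gripper":0,"xyz":[0,0,18],"twist":[0,0,0]}
    - {"gripper":0,"xyz":[0,0,30],"twist":[0,0,0]}
    - {"gripper":0,"xyz":[39,4.2,0],"twist":[0,0,0]}
    - {"gripper":0,"xyz":[39,4.2,0],"twist":[0,0,0]}
    - {"gripper":0,"xyz":[39,4.2,0],"twist":[0,0,0]}
    - {"gripper":0,"xyz":[39,4.2,0],"twist":[0,0,0]}
    - {"gripper":0,"xyz":[39,4.2,0],"twist":[0,0,0]}
    - {"gripper":0,"xyz":[40.5,4,0],"twist":[0,0,0]}

```text
clock: 10.4
eef_pos: [0.689, 0.1823, 0.1064]
orientation: [[-0.1, 0.995, -0.001], [0.995, 0.1, -0.0], [0.0, -0.001, -1.0]]
contact_force: [-0.7, 0.3, 0.5]
finger_gap: -0.0
gripper_force: 0.0
```

move_arm:
  moves:
    - {"gripper":0,"xyz":[0,0,-22],"twist":[0,0,0]}
    - {"gripper":0,"xyz":[0,0,-16],"twist":[0,0,0]}
    - {"gripper":0,"xyz":[0,0,-4],"twist":[0,0,0]}
    - {"gripper":0,"xyz":[0,0,-1.5],"twist":[0,0,0]}
    - {"gripper":0,"xyz":[0.2,0,-1.5],"twist":[0,0,0]}
    - {"gripper":0,"xyz":[0.2,0,-1],"twist":[0,0,0]}
    - {"gripper":0,"xyz":[0,0,-1],"twist":[0,0,0]}
    - {"gripper":0,"xyz":[0,0,0],"twist":[0,0,0]}

```text
clock: 11.07
eef_pos: [0.6877, 0.1823, 0.0605]
orientation: [[-0.101, 0.995, 0.0], [0.995, 0.101, 0.0], [0.0, 0.0, -1.0]]
contact_force: [-0.8, 0.5, -0.1]
finger_gap: -0.0
gripper_force: 0.0
```

move_arm:
  moves:
    - {"gripper":0,"xyz":[0.5,0,-1],"twist":[0,0,0]}
    - {"gripper":0,"xyz":[0.5,0,-1],"twist":[0,0,0]}
    - {"gripper":0,"xyz":[0,0,0],"twist":[0,0,0]}

```text
clock: 11.32
eef_pos: [0.6888, 0.1823, 0.0584]
orientation: [[-0.101, 0.995, -0.0], [0.995, 0.101, 0.0], [0.0, -0.0, -1.0]]
contact_force: [-3.2, 0.8, 4.3]
finger_gap: 0.002
gripper_force: 2.3
```

move_arm:
  moves:
    - {"gripper":0,"xyz":[0.5,0,-1],"twist":[0,0,0]}
    - {"gripper":0,"xyz":[0.3,0,-1],"twist":[0,0,0]}
    - {"gripper":0,"xyz":[0,0,0],"twist":[0,0,0]}

```text
clock: 11.57
eef_pos: [0.6898, 0.1823, 0.056]
orientation: [[-0.1, 0.995, -0.0], [0.995, 0.1, 0.0], [0.0, 0.0, -1.0]]
contact_force: [-3.9, 0.3, 5.0]
finger_gap: 0.005
gripper_force: 2.2
```

```bash
python3 d.py pics/d3.png
```

```text
11.6667 [0.68974852 0.18234246 0.05603658] [-3.86237717  1.21476656  4.08841394]
```

View pics/d3.png

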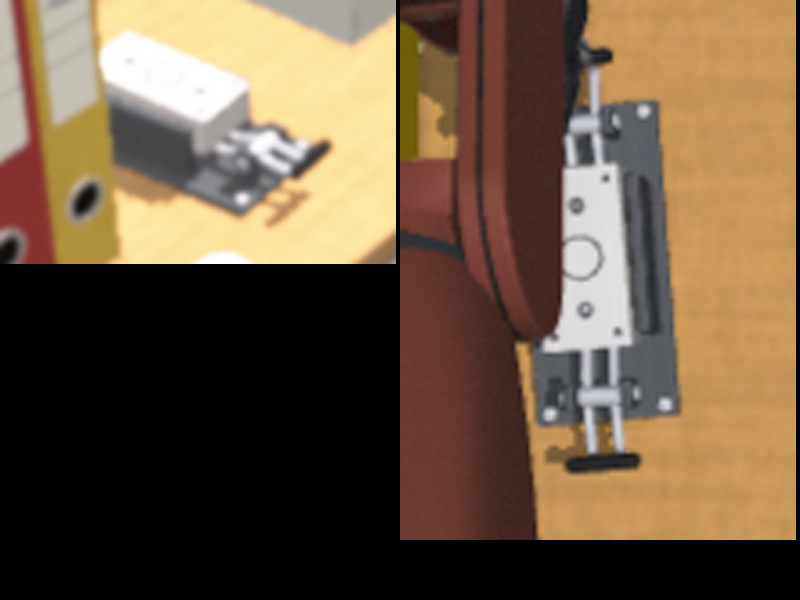

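The plate has risen, and its far end looks higher than its near end. I'll measure the tilt with optical flow against the first frame.

```bash
cat > tilt.py <<'E'
from h import *
np.set_printoptions(precision=2,suppress=True)
from scipy.optimize import least_squares
F=(.5696,.170,.1029);c,s_=np.cos(F[2]),np.sin(F[2])
W=lambda x,y,z:np.array([F[0]+c*x-s_*y,F[1]+s_*x+c*y,z])
def lift():
    P=manip.grab_frame("scene");ref=cv2.imread("pics/scene0.png");g=lambda i:cv2.resize(cv2.cvtColor(i,cv2.COLOR_BGR2GRAY),None,fx=4,fy=4,interpolation=cv2.INTER_CUBIC)
    A,B=g(ref),g(P["image"])
    pts=[(x,y) for x in(-.052,-.045,-.03,0,.016,.03,.045) for y in(-.025,-.02,0,.02)]
    pts=[q for q in pts if q[0]>-.06]
    u0=np.array([proj(P,W(x,y,.044)) for x,y in pts],np.float32)
    u1,st,err=cv2.calcOpticalFlowPyrLK(A,B,(u0*4).reshape(-1,1,2),None,winSize=(25,25),maxLevel=3)
    ub,sb,_=cv2.calcOpticalFlowPyrLK(B,A,u1,None,winSize=(25,25),maxLevel=3)
    d=(u1.reshape(-1,2)-u0*4)/4; ok=(np.linalg.norm(ub.reshape(-1,2)-u0*4,axis=1)<1)&(st.ravel()==1)
    X=np.array(pts)
    def f(q):
        o=[]
        for (x,y),dd,k in zip(pts,d,ok):
            if k:
                h=q[0]+(q[1]-q[0])*(x+.043)/.086
                o+=list(proj(P,W(x+q[2],y+q[3],.044+h))-proj(P,W(x,y,.044))-dd)
        return np.array(o)
    r=least_squares(f,[.005,.005,0,0],loss="soft_l1",f_scale=.2,x_scale=.001)
    print("near,far lift mm",r.x[:2]*1e3,"shift",r.x[2:]*1e3,"n",ok.sum(),"rms px",np.sqrt(np.mean(f(r.x)**2)),"tilt",(r.x[1]-r.x[0])/.086)
    for (x,y),dd,k in zip(pts,d,ok): 
        if k and y in(-.02,0): print(x,y,dd)
lift()
E
python3 tilt.py
```

```text
near,far lift mm [15.46 19.39] shift [-9.18 10.04] n 6 rms px 0.3571725155282131 tilt 0.045740921431405186
-0.052 0 [ 1.12 -2.62]
-0.045 0 [ 0.05 -1.78]
-0.03 0 [ 0.07 -2.77]
0.03 0 [ 0.02 -3.8 ]
```

```bash
sed -i 's/return np.array(o)/return np.array(o+[q[2]*400,q[3]*400])/; s/<1)&/<2)\&/; s/ and y in(-.02,0)//' tilt.py; python3 tilt.py
python3 - <<'E'
from h import *
P=manip.grab_frame("scene");X=np.array([.57,.17,.044]);print(proj(P,X+[0,0,.01])-proj(P,X))
E
```

```text
near,far lift mm [5.53 9.73] shift [-0.22 -0.09] n 8 rms px 0.4433242497514525 tilt 0.04887749823985682
-0.052 0 [ 1.13 -2.63]
-0.052 0.02 [ 0.09 -1.85]
-0.045 0 [ 0.05 -1.78]
-0.045 0.02 [-0.49 -1.86]
-0.03 0 [ 0.07 -2.76]
0.03 0 [ 0.01 -3.8 ]
0.03 0.02 [-0.5  -3.38]
0.045 0 [-1.   -3.08]
[-0.29889651 -3.73511118]
```

move_arm:
  moves:
    - {"gripper":0,"xyz":[0,0,25],"twist":[0,0,0]}
    - {"gripper":0,"xyz":[0,0,30],"twist":[0,0,0]}
    - {"gripper":0,"xyz":[-39,-4.2,0],"twist":[0,0,0]}
    - {"gripper":0,"xyz":[-39,-4.2,0],"twist":[0,0,0]}
    - {"gripper":0,"xyz":[-39,-4.2,0],"twist":[0,0,0]}
    - {"gripper":0,"xyz":[-39,-4.2,0],"twist":[0,0,0]}
    - {"gripper":0,"xyz":[-39,-4.2,0],"twist":[0,0,0]}
    - {"gripper":0,"xyz":[-42,-4,0],"twist":[0,0,0]}

```text
clock: 12.48
eef_pos: [0.452, 0.1567, 0.1103]
orientation: [[-0.1, 0.995, 0.001], [0.995, 0.1, -0.0], [-0.0, 0.001, -1.0]]
contact_force: [0.9, 0.4, 0.2]
finger_gap: -0.001
gripper_force: 0.0
```

move_arm:
  moves:
    - {"gripper":0,"xyz":[0,0,-22],"twist":[0,0,0]}
    - {"gripper":0,"xyz":[0,0,-18],"twist":[0,0,0]}
    - {"gripper":0,"xyz":[0,0,-8],"twist":[0,0,0]}
    - {"gripper":0,"xyz":[0,0,-2],"twist":[0,0,0]}
    - {"gripper":0,"xyz":[0,0,-1],"twist":[0,0,0]}
    - {"gripper":0,"xyz":[0,0,-1],"twist":[0,0,0]}
    - {"gripper":0,"xyz":[0,0,0],"twist":[0,0,0]}

```text
clock: 13.07
eef_pos: [0.4535, 0.1571, 0.0591]
orientation: [[-0.1, 0.995, -0.002], [0.995, 0.1, -0.0], [-0.0, -0.002, -1.0]]
contact_force: [-2.0, -0.4, 3.1]
finger_gap: -0.0
gripper_force: 1.5
```

move_arm:
  moves:
    - {"gripper":0,"xyz":[-0.4,0,-1],"twist":[0,0,0]}
    - {"gripper":0,"xyz":[-0.4,0,-1],"twist":[0,0,0]}
    - {"gripper":0,"xyz":[-0.3,0,-1],"twist":[0,0,0]}
    - {"gripper":0,"xyz":[0,0,0],"twist":[0,0,0]}

```text
clock: 13.4
eef_pos: [0.4531, 0.1571, 0.0564]
orientation: [[-0.1, 0.995, 0.0], [0.995, 0.1, -0.0], [-0.0, 0.0, -1.0]]
contact_force: [-2.7, -1.2, 4.2]
finger_gap: 0.003
gripper_force: 2.2
```

move_arm:
  moves:
    - {"gripper":0,"xyz":[-0.3,0,-1],"twist":[0,0,0]}
    - {"gripper":0,"xyz":[-0.3,0,-1],"twist":[0,0,0]}
    - {"gripper":0,"xyz":[-0.3,0,-0.5],"twist":[0,0,0]}
    - {"gripper":0,"xyz":[0,0,0],"twist":[0,0,0]}

```text
clock: 13.73
eef_pos: [0.4527, 0.1571, 0.0541]
orientation: [[-0.1, 0.995, 0.001], [0.995, 0.1, -0.0], [-0.0, 0.001, -1.0]]
contact_force: [-1.9, -2.5, 4.6]
finger_gap: -0.003
gripper_force: 2.3
```

```bash
python3 tilt.py
```

```text
near,far lift mm [17.5   9.99] shift [0.33 0.3 ] n 3 rms px 0.19108523498888141 tilt -0.08732763683731948
0.03 0 [-0.6  -4.34]
0.03 0.02 [-0.54 -3.93]
0.045 0 [-0.95 -3.59]
```

move_arm:
  moves:
    - {"gripper":0,"xyz":[0,0,25],"twist":[0,0,0]}
    - {"gripper":0,"xyz":[0,0,31],"twist":[0,0,0]}
    - {"gripper":0,"xyz":[39.5,4.2,0],"twist":[0,0,0]}
    - {"gripper":0,"xyz":[39.5,4.2,0],"twist":[0,0,0]}
    - {"gripper":0,"xyz":[39.5,4.2,0],"twist":[0,0,0]}
    - {"gripper":0,"xyz":[39.5,4.2,0],"twist":[0,0,0]}
    - {"gripper":0,"xyz":[39.5,4.2,0],"twist":[0,0,0]}
    - {"gripper":0,"xyz":[40.5,4,0],"twist":[0,0,0]}

```text
clock: 14.45
eef_pos: [0.6918, 0.1824, 0.1091]
orientation: [[-0.1, 0.995, 0.001], [0.995, 0.1, 0.0], [0.0, 0.001, -1.0]]
contact_force: [0.5, 0.4, 0.0]
finger_gap: 0.0
gripper_force: 0.0
```

move_arm:
  moves:
    - {"gripper":0,"xyz":[0,0,-22],"twist":[0,0,0]}
    - {"gripper":0,"xyz":[0,0,-18],"twist":[0,0,0]}
    - {"gripper":0,"xyz":[0,0,-10],"twist":[0,0,0]}
    - {"gripper":0,"xyz":[0,0,-3],"twist":[0,0,0]}
    - {"gripper":0,"xyz":[0,0,-1],"twist":[0,0,0]}
    - {"gripper":0,"xyz":[0,0,-1],"twist":[0,0,0]}
    - {"gripper":0,"xyz":[0,0,0],"twist":[0,0,0]}

```text
clock: 15.03
eef_pos: [0.6894, 0.1823, 0.0553]
orientation: [[-0.101, 0.995, 0.001], [0.995, 0.101, 0.0], [0.0, 0.001, -1.0]]
contact_force: [-0.1, 1.1, 0.2]
finger_gap: 0.002
gripper_force: 0.0
```

move_arm:
  moves:
    - {"gripper":0,"xyz":[0.4,0,-1],"twist":[0,0,0]}
    - {"gripper":0,"xyz":[0.4,0,-1],"twist":[0,0,0]}
    - {"gripper":0,"xyz":[0.2,0,0],"twist":[0,0,0]}

```text
clock: 15.28
eef_pos: [0.6905, 0.1824, 0.0535]
orientation: [[-0.101, 0.995, 0.001], [0.995, 0.101, 0.0], [0.0, 0.001, -1.0]]
contact_force: [-2.8, 0.4, 5.2]
finger_gap: -0.003
gripper_force: 2.2
```

```bash
python3 tilt.py
```

```text
near,far lift mm [11.97 13.5 ] shift [0.27 0.31] n 7 rms px 0.4611493252707803 tilt 0.017758381556456274
-0.052 0 [ 0.76 -5.15]
-0.052 0.02 [-0.52 -4.13]
-0.045 0 [-1.   -3.86]
-0.03 0 [-0.34 -4.97]
0.03 0 [-0.52 -5.11]
0.03 0.02 [-0.9  -4.95]
0.045 0 [-1.02 -4.54]
```

move_arm:
  moves:
    - {"gripper":0,"xyz":[0.3,0,-0.8],"twist":[0,0,0]}
    - {"gripper":0,"xyz":[0.2,0,-0.7],"twist":[0,0,0]}
    - {"gripper":0,"xyz":[0,0,0],"twist":[0,0,0]}

```text
clock: 15.58
eef_pos: [0.6907, 0.1824, 0.0516]
orientation: [[-0.101, 0.995, -0.0], [0.995, 0.101, 0.0], [0.0, -0.0, -1.0]]
contact_force: [-1.8, -0.7, 5.1]
finger_gap: 0.001
gripper_force: 2.4
```

move_arm:
  moves:
    - {"gripper":0,"xyz":[0,0,27],"twist":[0,0,0]}
    - {"gripper":0,"xyz":[0,0,32],"twist":[0,0,0]}
    - {"gripper":0,"xyz":[-39.5,-4.2,0],"twist":[0,0,0]}
    - {"gripper":0,"xyz":[-39.5,-4.2,0],"twist":[0,0,0]}
    - {"gripper":0,"xyz":[-39.5,-4.2,0],"twist":[0,0,0]}
    - {"gripper":0,"xyz":[-39.5,-4.2,0],"twist":[0,0,0]}
    - {"gripper":0,"xyz":[-39.5,-4.2,0],"twist":[0,0,0]}
    - {"gripper":0,"xyz":[-41,-4,0],"twist":[0,0,0]}

```text
clock: 16.25
eef_pos: [0.4506, 0.1569, 0.1096]
orientation: [[-0.1, 0.995, 0.001], [0.995, 0.1, 0.0], [-0.0, 0.001, -1.0]]
contact_force: [-1.0, -0.1, 1.4]
finger_gap: -0.001
gripper_force: 0.0
```

move_arm:
  moves:
    - {"gripper":0,"xyz":[0,0,-24],"twist":[0,0,0]}
    - {"gripper":0,"xyz":[0,0,-20],"twist":[0,0,0]}
    - {"gripper":0,"xyz":[0,0,-10],"twist":[0,0,0]}
    - {"gripper":0,"xyz":[0,0,-2],"twist":[0,0,0]}
    - {"gripper":0,"xyz":[0,0,-1],"twist":[0,0,0]}
    - {"gripper":0,"xyz":[0,0,-1],"twist":[0,0,0]}
    - {"gripper":0,"xyz":[0,0,0],"twist":[0,0,0]}

```text
clock: 16.83
eef_pos: [0.4529, 0.1573, 0.0523]
orientation: [[-0.1, 0.995, -0.0], [0.995, 0.1, -0.0], [-0.0, -0.0, -1.0]]
contact_force: [-1.3, 0.1, 1.3]
finger_gap: -0.0
gripper_force: 0.2
```

move_arm:
  moves:
    - {"gripper":0,"xyz":[-0.3,0,-1],"twist":[0,0,0]}
    - {"gripper":0,"xyz":[-0.3,0,-1],"twist":[0,0,0]}
    - {"gripper":0,"xyz":[-0.2,0,-1],"twist":[0,0,0]}
    - {"gripper":0,"xyz":[0,0,0],"twist":[0,0,0]}

```text
clock: 17.17
eef_pos: [0.453, 0.1573, 0.0498]
orientation: [[-0.1, 0.995, 0.002], [0.995, 0.1, 0.0], [-0.0, 0.002, -1.0]]
contact_force: [-1.3, -1.4, 4.4]
finger_gap: 0.001
gripper_force: 2.3
```

move_arm:
  moves:
    - {"gripper":0,"xyz":[-0.1,0,-0.7],"twist":[0,0,0]}
    - {"gripper":0,"xyz":[-0.1,0,-0.7],"twist":[0,0,0]}
    - {"gripper":0,"xyz":[0,0,0],"twist":[0,0,0]}

```text
clock: 17.42
eef_pos: [0.4531, 0.1574, 0.0494]
orientation: [[-0.101, 0.995, 0.002], [0.995, 0.101, 0.0], [-0.0, 0.002, -1.0]]
contact_force: [-4.4, -1.3, 13.8]
finger_gap: -0.001
gripper_force: 6.9
```

move_arm:
  moves:
    - {"gripper":0,"xyz":[0,0,-1],"twist":[0,0,0]}
    - {"gripper":0,"xyz":[0,0,0],"twist":[0,0,0]}

```text
clock: 17.58
eef_pos: [0.4532, 0.1574, 0.0491]
orientation: [[-0.101, 0.995, 0.002], [0.995, 0.101, 0.0], [-0.0, 0.002, -1.0]]
contact_force: [-7.4, -2.0, 21.4]
finger_gap: -0.001
gripper_force: 10.4
```

```bash
python3 tilt.py
```

```text
near,far lift mm [22.75 14.87] shift [0.52 0.47] n 3 rms px 0.1356144919655783 tilt -0.09171343086920385
0.03 0 [-0.81 -6.05]
0.03 0.02 [-1.07 -5.87]
0.045 0 [-0.97 -5.4 ]
```

move_arm:
  moves:
    - {"gripper":0,"xyz":[0,0,28],"twist":[0,0,0]}
    - {"gripper":0,"xyz":[0,0,34],"twist":[0,0,0]}
    - {"gripper":0,"xyz":[39.5,4.2,0],"twist":[0,0,0]}
    - {"gripper":0,"xyz":[39.5,4.2,0],"twist":[0,0,0]}
    - {"gripper":0,"xyz":[39.5,4.2,0],"twist":[0,0,0]}
    - {"gripper":0,"xyz":[39.5,4.2,0],"twist":[0,0,0]}
    - {"gripper":0,"xyz":[39.5,4.2,0],"twist":[0,0,0]}
    - {"gripper":0,"xyz":[41,4,0],"twist":[0,0,0]}

```text
clock: 18.3
eef_pos: [0.6922, 0.1824, 0.1085]
orientation: [[-0.1, 0.995, 0.001], [0.995, 0.1, 0.0], [0.0, 0.001, -1.0]]
contact_force: [1.1, -1.2, 0.7]
finger_gap: 0.0
gripper_force: 0.0
```

move_arm:
  moves:
    - {"gripper":0,"xyz":[0,0,-22],"twist":[0,0,0]}
    - {"gripper":0,"xyz":[0,0,-20],"twist":[0,0,0]}
    - {"gripper":0,"xyz":[0,0,-12],"twist":[0,0,0]}
    - {"gripper":0,"xyz":[0,0,-3],"twist":[0,0,0]}
    - {"gripper":0,"xyz":[0,0,-1],"twist":[0,0,0]}
    - {"gripper":0,"xyz":[0,0,-1],"twist":[0,0,0]}
    - {"gripper":0,"xyz":[0,0,0],"twist":[0,0,0]}

```text
clock: 18.88
eef_pos: [0.6898, 0.1822, 0.05]
orientation: [[-0.101, 0.995, 0.001], [0.995, 0.101, -0.0], [-0.0, 0.001, -1.0]]
contact_force: [-0.4, 0.4, 0.4]
finger_gap: -0.001
gripper_force: 0.2
```

```bash
python3 tilt.py
```

```text
near,far lift mm [16.16 17.14] shift [0.51 0.46] n 5 rms px 0.22183257060421405 tilt 0.011416744664814996
-0.052 0.02 [-0.78 -5.83]
-0.03 0 [-0.74 -6.57]
0.03 0 [-0.71 -6.53]
0.03 0.02 [-1.23 -6.31]
0.045 0 [-1.02 -6.09]
```

move_arm:
  moves:
    - {"gripper":0,"xyz":[0.4,0,-1],"twist":[0,0,0]}
    - {"gripper":0,"xyz":[0.4,0,-1],"twist":[0,0,0]}
    - {"gripper":0,"xyz":[0.2,0,0],"twist":[0,0,0]}

```text
clock: 19.18
eef_pos: [0.6903, 0.1823, 0.0495]
orientation: [[-0.101, 0.995, -0.001], [0.995, 0.101, -0.0], [-0.0, -0.001, -1.0]]
contact_force: [-9.4, -1.9, 13.1]
finger_gap: -0.002
gripper_force: 6.4
```

move_arm:
  moves:
    - {"gripper":0,"xyz":[0,0,-0.8],"twist":[0,0,0]}
    - {"gripper":0,"xyz":[0,0,-0.7],"twist":[0,0,0]}
    - {"gripper":0,"xyz":[0,0,0],"twist":[0,0,0]}

```text
clock: 19.43
eef_pos: [0.6903, 0.1823, 0.0493]
orientation: [[-0.101, 0.995, -0.001], [0.995, 0.101, -0.0], [-0.0, -0.001, -1.0]]
contact_force: [-12.4, -3.0, 18.3]
finger_gap: -0.002
gripper_force: 9.4
```

move_arm:
  moves:
    - {"gripper":0,"xyz":[0,0,38],"twist":[0,0,0]}
    - {"gripper":0,"xyz":[0,0,38],"twist":[0,0,0]}
    - {"gripper":0,"xyz":[-30,-3,0],"twist":[0,0,-7]}
    - {"gripper":0,"xyz":[-30,-3,0],"twist":[0,0,-7]}
    - {"gripper":0,"xyz":[-30,-3,0],"twist":[0,0,-7]}
    - {"gripper":0,"xyz":[-31,-3.3,0],"twist":[0,0,-7]}
    - {"gripper":1,"xyz":[0,0,0],"twist":[0,0,-7]}
    - {"gripper":1,"xyz":[0,0,0],"twist":[0,0,-7]}

```text
clock: 20.1
eef_pos: [0.5672, 0.17, 0.1214]
orientation: [[0.596, 0.803, -0.001], [0.803, -0.596, -0.0], [-0.001, -0.001, -1.0]]
contact_force: [0.8, 0.1, 0.1]
finger_gap: 0.275
gripper_force: 0.0
```

move_arm:
  moves:
    - {"gripper":1,"xyz":[0,0,0],"twist":[0,0,-7]}
    - {"gripper":1,"xyz":[0,0,0],"twist":[0,0,-7]}
    - {"gripper":1,"xyz":[0,0,0],"twist":[0,0,-7]}
    - {"gripper":1,"xyz":[0,0,0],"twist":[0,0,-7]}
    - {"gripper":1,"xyz":[0,0,0],"twist":[0,0,-7]}
    - {"gripper":1,"xyz":[0,0,0],"twist":[0,0,-7]}
    - {"gripper":1,"xyz":[0,0,0],"twist":[0,0,-6]}
    - {"gripper":1,"xyz":[0,0,0],"twist":[0,0,0]}

```text
clock: 20.77
eef_pos: [0.5698, 0.17, 0.1221]
orientation: [[0.995, 0.097, 0.001], [0.097, -0.995, 0.0], [0.001, -0.0, -1.0]]
contact_force: [0.1, 0.7, 0.5]
finger_gap: 1.002
gripper_force: 0.0
```

move_arm:
  moves:
    - {"gripper":1,"xyz":[0,0,-25],"twist":[0,0,0.3]}
    - {"gripper":1,"xyz":[0,0,-17],"twist":[0,0,0]}
    - {"gripper":1,"xyz":[0,0,-7],"twist":[0,0,0]}
    - {"gripper":1,"xyz":[0,0,0],"twist":[0,0,0]}
    - {"gripper":1,"xyz":[0,0,0],"twist":[0,0,0]}

```text
clock: 21.18
eef_pos: [0.5697, 0.1699, 0.073]
orientation: [[0.994, 0.107, -0.0], [0.107, -0.994, 0.0], [-0.0, -0.0, -1.0]]
contact_force: [0.3, -0.5, -0.1]
finger_gap: 0.999
gripper_force: 0.0
```

```bash
python3 tilt.py|head -1; python3 d.py pics/d4.png
```

```text
near,far lift mm [16.16 24.61] shift [0.46 0.34] n 2 rms px 0.11368223267872772 tilt 0.09820988352243153
21.3333 [0.57083381 0.17009417 0.07437213] [-0.40781722 -0.177685    0.08827312]
```

View pics/d4.png

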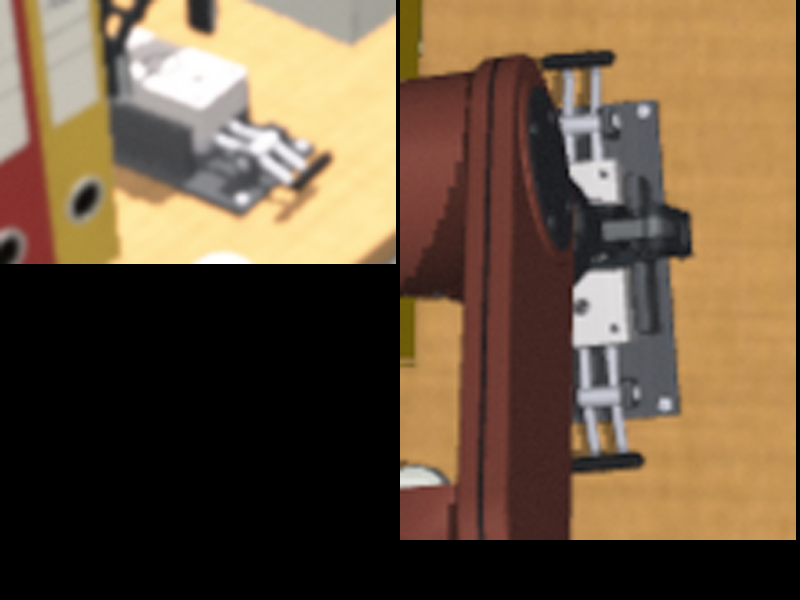

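The plate stands above the rails and both levers are down. The open fingers straddle the plate, so I'll close.

move_arm:
  moves:
    - {"gripper":0.75,"xyz":[0,0,-1],"twist":[0,0,0]}
    - {"gripper":0.66,"xyz":[0,0,0],"twist":[0,0,0]}
    - {"gripper":0.6,"xyz":[0,0,0],"twist":[0,0,0]}
    - {"gripper":0.5,"xyz":[0,0,0],"twist":[0,0,0]}
    - {"gripper":0.4,"xyz":[0,0,0],"twist":[0,0,0]}
    - {"gripper":0.4,"xyz":[0,0,0],"twist":[0,0,0]}
  force: 60

```text
clock: 21.83
eef_pos: [0.57, 0.1695, 0.0724]
orientation: [[0.994, 0.106, 0.0], [0.106, -0.994, -0.001], [0.0, 0.001, -1.0]]
contact_force: [-1.1, -2.4, 4.2]
finger_gap: 0.565
gripper_force: 61.9
```

move_arm:
  moves:
    - {"gripper":0.4,"xyz":[0,0,2],"twist":[0,0,0]}
    - {"gripper":0.4,"xyz":[0,0,3],"twist":[0,0,0]}
    - {"gripper":0.4,"xyz":[0,0,3],"twist":[0,0,0]}
    - {"gripper":0.4,"xyz":[0,0,0],"twist":[0,0,0]}

```text
clock: 22.17
eef_pos: [0.5694, 0.1696, 0.0797]
orientation: [[0.994, 0.106, -0.001], [0.106, -0.994, -0.0], [-0.001, 0.0, -1.0]]
contact_force: [1.5, -3.0, -6.5]
finger_gap: 0.568
gripper_force: 63.4
```

move_arm:
  moves:
    - {"gripper":0.4,"xyz":[0,0,4],"twist":[0,0,0]}
    - {"gripper":0.4,"xyz":[0,0,4],"twist":[0,0,0]}
    - {"gripper":0.4,"xyz":[0,0,5],"twist":[0,0,0]}
    - {"gripper":0.4,"xyz":[0,0,8],"twist":[0,0,0]}
    - {"gripper":0.4,"xyz":[0,0,12],"twist":[0,0,0]}
    - {"gripper":0.4,"xyz":[0,0,8],"twist":[0,0,0]}
    - {"gripper":0.4,"xyz":[0,0,0],"twist":[0,0,0]}

```text
clock: 22.75
eef_pos: [0.5716, 0.1704, 0.1244]
orientation: [[0.994, 0.106, 0.005], [0.106, -0.994, 0.001], [0.005, -0.0, -1.0]]
contact_force: [0.1, 0.1, -4.4]
finger_gap: 0.564
gripper_force: 63.8
```

move_arm:
  moves:
    - {"gripper":0.4,"xyz":[-10,0,8],"twist":[0,0,0]}
    - {"gripper":0.4,"xyz":[-18,0,9],"twist":[0,0,0]}
    - {"gripper":0.4,"xyz":[-22,0,9],"twist":[0,0,0]}
    - {"gripper":0.4,"xyz":[-22,0,9],"twist":[0,0,0]}
    - {"gripper":0.4,"xyz":[-22,-3,9],"twist":[0,0,0]}
    - {"gripper":0.4,"xyz":[-20,-8,9],"twist":[0,0,0]}
    - {"gripper":0.4,"xyz":[-12,-16,7],"twist":[0,0,0]}
    - {"gripper":0.4,"xyz":[-4,-24,0],"twist":[0,0,0]}

```text
clock: 23.42
eef_pos: [0.4387, 0.1199, 0.1825]
orientation: [[0.994, 0.108, 0.002], [0.108, -0.994, 0.001], [0.002, -0.001, -1.0]]
contact_force: [1.9, 0.3, -4.8]
finger_gap: 0.561
gripper_force: 63.9
```

move_arm:
  moves:
    - {"gripper":0.4,"xyz":[0,-28,0],"twist":[0,0,0]}
    - {"gripper":0.4,"xyz":[0,-30,0],"twist":[0,0,0]}
    - {"gripper":0.4,"xyz":[0,-30,0],"twist":[0,0,0]}
    - {"gripper":0.4,"xyz":[0,-30,0],"twist":[0,0,0]}
    - {"gripper":0.4,"xyz":[0,-30,0],"twist":[0,0,0]}
    - {"gripper":0.4,"xyz":[0,-30,0],"twist":[0,0,0]}
    - {"gripper":0.4,"xyz":[0,-30,0],"twist":[0,0,-1.3]}
    - {"gripper":0.4,"xyz":[0,-30,0],"twist":[0,0,-1.3]}

```text
clock: 24.08
eef_pos: [0.4396, -0.1205, 0.1814]
orientation: [[0.998, 0.059, 0.001], [0.059, -0.998, -0.0], [0.001, 0.0, -1.0]]
contact_force: [0.4, 0.5, -4.6]
finger_gap: 0.566
gripper_force: 63.8
```

move_arm:
  moves:
    - {"gripper":0.4,"xyz":[0,-28,0],"twist":[0,0,0]}
    - {"gripper":0.4,"xyz":[0,-28,0],"twist":[0,0,0]}
    - {"gripper":0.4,"xyz":[2,-25,0],"twist":[0,0,0]}
    - {"gripper":0.4,"xyz":[4,-20,0],"twist":[0,0,0]}
    - {"gripper":0.4,"xyz":[4,-12,0],"twist":[0,0,0]}
    - {"gripper":0.4,"xyz":[3,-6,0],"twist":[0,0,0]}
    - {"gripper":0.4,"xyz":[0,0,0],"twist":[0,0,0]}
    - {"gripper":0.4,"xyz":[0,0,0],"twist":[0,0,0]}

```text
clock: 24.75
eef_pos: [0.4527, -0.2373, 0.1807]
orientation: [[0.998, 0.061, -0.001], [0.061, -0.998, 0.001], [-0.0, -0.001, -1.0]]
contact_force: [-0.9, 0.3, -5.5]
finger_gap: 0.559
gripper_force: 63.8
```

move_arm:
  moves:
    - {"gripper":0.4,"xyz":[1,-6,-10],"twist":[0,0,0]}
    - {"gripper":0.4,"xyz":[0,0,-20],"twist":[0,0,0]}
    - {"gripper":0.4,"xyz":[0,0,-25],"twist":[0,0,0]}
    - {"gripper":0.4,"xyz":[0,0,-25],"twist":[0,0,0]}
    - {"gripper":0.4,"xyz":[0,0,-20],"twist":[0,0,0]}
    - {"gripper":0.4,"xyz":[0,0,-15],"twist":[0,0,0]}
    - {"gripper":0.4,"xyz":[0,0,-5],"twist":[0,0,0]}
    - {"gripper":0.4,"xyz":[0,0,0],"twist":[0,0,0]}

```text
clock: 25.42
eef_pos: [0.4525, -0.2425, 0.0588]
orientation: [[0.998, 0.062, -0.003], [0.062, -0.998, 0.003], [-0.003, -0.003, -1.0]]
contact_force: [-0.0, -0.3, -4.5]
finger_gap: 0.565
gripper_force: 63.7
```

Run:
```python
from h import *
s=manip.grab_frame("scene");t=manip.grab_frame("top")
a=cv2.resize(s["image"][215:285,330:450],None,fx=3.3,fy=3.3,interpolation=cv2.INTER_CUBIC)
b=cv2.resize(t["image"][240:345,330:440],None,fx=3.6,fy=3.6,interpolation=cv2.INTER_CUBIC)
c=np.zeros((400,800,3),np.uint8);c[:a.shape[0],:a.shape[1]]=a;c[:b.shape[0],400:400+b.shape[1]]=b
cv2.imwrite("pics/f1.png",c);r=manip.read_state();print(r["clock"],r["eef_pos"],r["contact_force"])
```

```text
25.5167 [ 0.45417705 -0.24400179  0.06136495] [ 0.52977943  0.40636314 -4.48259048]
```

View pics/f1.png

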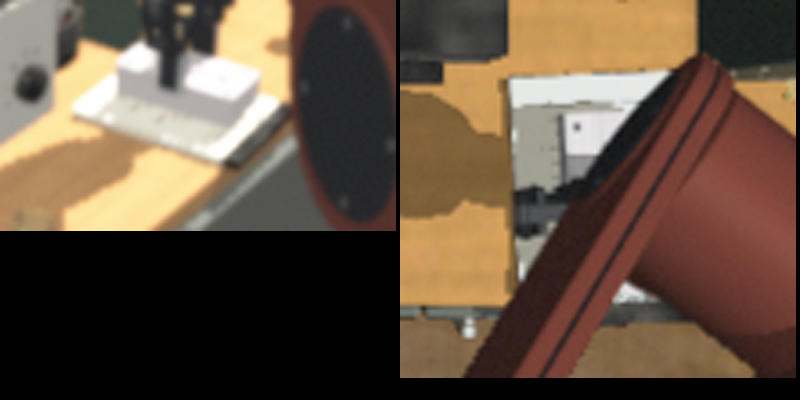

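The left view shows the plate level and just above the pad, well inside its outline. Lowering it now.

move_arm:
  moves:
    - {"gripper":0.4,"xyz":[0,0,-5],"twist":[0,0,0]}
    - {"gripper":0.4,"xyz":[0,0,-4],"twist":[0,0,0]}
    - {"gripper":0.4,"xyz":[0,0,-1.5],"twist":[0,0,0]}
    - {"gripper":0.4,"xyz":[0,0,0],"twist":[0,0,0]}
    - {"gripper":0.4,"xyz":[0,0,0],"twist":[0,0,0]}

```text
clock: 25.93
eef_pos: [0.4538, -0.2442, 0.0505]
orientation: [[0.998, 0.06, 0.0], [0.06, -0.998, -0.0], [0.0, 0.0, -1.0]]
contact_force: [-0.2, -0.1, -3.8]
finger_gap: 0.564
gripper_force: 63.8
```

move_arm:
  moves:
    - {"gripper":0.4,"xyz":[0,0,-0.7],"twist":[0,0,0]}
    - {"gripper":0.4,"xyz":[0,0,-0.5],"twist":[0,0,0]}
    - {"gripper":0.4,"xyz":[0,0,0],"twist":[0,0,0]}

```text
clock: 26.18
eef_pos: [0.4539, -0.2442, 0.0494]
orientation: [[0.998, 0.06, 0.0], [0.06, -0.998, -0.0], [0.0, 0.0, -1.0]]
contact_force: [0.3, -0.3, -4.8]
finger_gap: 0.565
gripper_force: 63.9
```

move_arm:
  moves:
    - {"gripper":0.4,"xyz":[0,0,-0.5],"twist":[0,0,0]}
    - {"gripper":0.4,"xyz":[0,0,-0.5],"twist":[0,0,0]}
    - {"gripper":0.4,"xyz":[0,0,0],"twist":[0,0,0]}

```text
clock: 26.43
eef_pos: [0.454, -0.2443, 0.0493]
orientation: [[0.998, 0.06, -0.0], [0.06, -0.998, -0.0], [-0.0, 0.0, -1.0]]
contact_force: [-4.6, 1.2, 6.9]
finger_gap: 0.562
gripper_force: 65.0
```

move_arm:
  moves:
    - {"gripper":0.4,"xyz":[0,0,-0.4],"twist":[0,0,0]}
    - {"gripper":0.4,"xyz":[0,0,0],"twist":[0,0,0]}

```text
clock: 26.6
eef_pos: [0.454, -0.2443, 0.0493]
orientation: [[0.998, 0.06, -0.0], [0.06, -0.998, 0.0], [-0.0, -0.0, -1.0]]
contact_force: [-4.8, 1.4, 10.5]
finger_gap: 0.566
gripper_force: 65.4
```

move_arm:
  moves:
    - {"gripper":0.4,"xyz":[0,0,0.8],"twist":[0,0,0]}
    - {"gripper":0.62,"xyz":[0,0,0],"twist":[0,0,0]}
    - {"gripper":0.7,"xyz":[0,0,0],"twist":[0,0,0]}
    - {"gripper":0.85,"xyz":[0,0,0],"twist":[0,0,0]}
    - {"gripper":0.85,"xyz":[0,0,0],"twist":[0,0,0]}

```text
clock: 27.02
eef_pos: [0.454, -0.2443, 0.0488]
orientation: [[0.998, 0.06, 0.001], [0.06, -0.998, -0.0], [0.001, 0.001, -1.0]]
contact_force: [-0.9, -0.3, -0.7]
finger_gap: 0.858
gripper_force: 0.0
```

move_arm:
  moves:
    - {"gripper":0.85,"xyz":[0,0,8],"twist":[0,0,0]}
    - {"gripper":0.85,"xyz":[0,0,20],"twist":[0,0,0]}
    - {"gripper":0.85,"xyz":[0,0,38],"twist":[0,0,0]}
    - {"gripper":0.85,"xyz":[0,0,40],"twist":[0,0,0]}
    - {"gripper":0.85,"xyz":[0,0,40],"twist":[0,0,0]}
    - {"gripper":0.85,"xyz":[-20,25,15],"twist":[0,0,0]}
    - {"gripper":0.85,"xyz":[-10,35,0],"twist":[0,0,0]}
    - {"gripper":0.85,"xyz":[0,35,0],"twist":[0,0,0]}

```text
clock: 27.68
eef_pos: [0.4232, -0.1492, 0.212]
orientation: [[0.998, 0.058, 0.003], [0.058, -0.998, -0.002], [0.003, 0.002, -1.0]]
contact_force: [0.6, 0.0, -0.6]
finger_gap: 0.855
gripper_force: 0.0
```

move_arm:
  moves:
    - {"gripper":0.85,"xyz":[0,35,0],"twist":[0,0,0]}
    - {"gripper":0.85,"xyz":[0,35,0],"twist":[0,0,0]}
    - {"gripper":0.85,"xyz":[0,30,0],"twist":[0,0,0]}
    - {"gripper":0.85,"xyz":[0,0,0],"twist":[0,0,0]}

```text
clock: 28.02
eef_pos: [0.4234, -0.0449, 0.2102]
orientation: [[0.998, 0.065, 0.001], [0.065, -0.998, 0.002], [0.001, -0.002, -1.0]]
contact_force: [-0.1, 0.4, 0.4]
finger_gap: 0.849
gripper_force: 0.0
```

Run:
```python
from h import *
s=manip.grab_frame("scene");t=manip.grab_frame("top")
b=cv2.resize(t["image"][165:345,135:505],(800,389),interpolation=cv2.INTER_CUBIC)
a=cv2.resize(s["image"][215:365,200:450],(350,210))
c=np.zeros((600,800,3),np.uint8);c[:389]=b;c[389:599,:350]=a
cv2.imwrite("pics/g1.png",c);r=manip.read_state();print(r["clock"],r["eef_pos"],r["contact_force"])
```

```text
28.1167 [ 0.42389323 -0.04831933  0.21025018] [ 0.40504079 -0.15740618 -0.12027002]
```

View pics/g1.png

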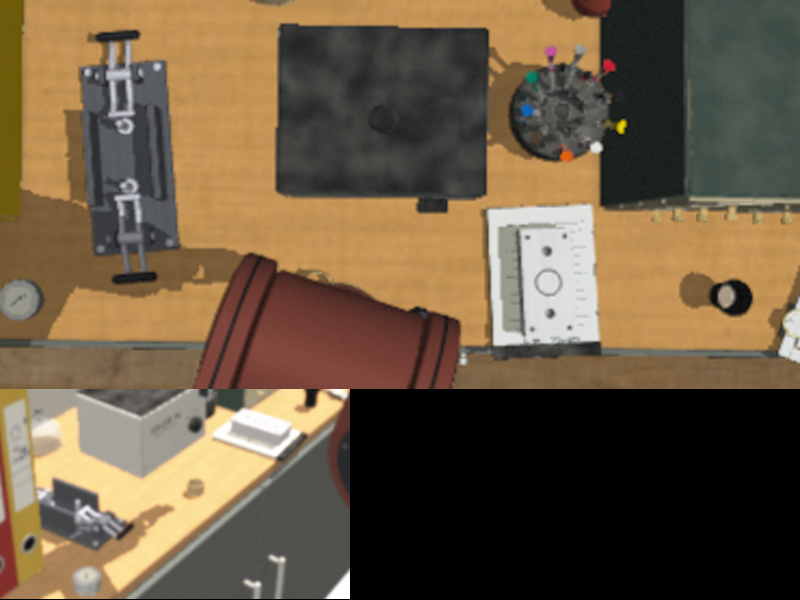

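The plate lies flat in the middle of the pad: plate centre (548,283), pad centre about (544,281). Both levers are down and the other things are undisturbed.

```bash
python3 -c "
from station import manip
print(manip.close_job())"
```

```text
the job is handed in; nothing more can be done
None
```

The job is handed in: both levers are down on their stops, and the plate was lifted off the pins and laid flat in the middle of the pad; the other things look undisturbed, and it took about 28 s.

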